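# Move the charged battery from charger to grinder

## Task

The yellow battery pack is charged: squeeze its red release button in and keep it held in while you draw the pack gently straight up out of the charger. Then slide it stem first into the upturned handle of the grinder clamped in the vice, press it gently down until it is fully home and the clip can catch, and let go so that it stays clipped in. Do not force the pack in either socket, and leave the other things on the bench where they lie.

Things in the scene. Friction and masses are not known exactly. Their poses are not given: they have to be found in the camera images.
- pack_center (a point): Centre of the head (upper block) of the yellow battery pack, half-way up. z up, y towards the red release button. Head 70 (x) by 46 (y) by 40 (z) mm. The button (30 wide, 24 high, at mid-height) stands 6 mm proud of the +y face; the -y face is plain. Gripped across y the grip is 52 mm wide, 47 mm with the button squeezed in, then its middle is 0.5 mm to the +y side of here.
- release (a joint): Travel of the pack's red button: 0 = sprung out, 0.005 m = squeezed fully in. Spring 4 N out, 8 N in. It carries a tooth on the stem's +y side that catches under a ledge in a socket; from 0.003 on the tooth is clear and the pack slides freely in and out. Unsqueezed, the tooth holds against any pull, but its slanted underside lets the pack be pushed in.
- charger: Black charger, 120 (x) by 104 (y) by 45 mm, origin at the centre of its underside, z up, fixed to the bench. In its middle a grey collar (50 by 42 mm outside) rises 12 mm above the deck.
- charger_mouth (a point): Centre of the charger's socket mouth, on top of the collar, 57 mm above the bench; z up, y as the pack's y at the start. The clipped pack's head sits on the collar. The socket is 1.25 mm wider than the stem on every side.
- vice: Dark bench vice with a grinder clamped in it, fixed; origin at the centre of its underside, z up, y along the jaws. The grinder's yellow barrel (53 mm thick) lies in the jaws along y; its black handle (50 in x by 42 in y mm) stands up with an open socket in its top, 36.5 (x) by 28.5 (y) mm, bevelled 3 mm: 1.25 mm of play round the stem with the pack's y along the vice's, either way round.
- vice_top (a point): Midway between the jaws, level with their tops, 112 mm above the bench; axes as the vice. The socket's mouth is nominally 73 mm straight above, but the grinder was clamped by eye: the true mouth is up to 14 mm higher or lower and up to 2.5 mm to either side along y (exact in x), and held firmly there. Camera or touch must find it.
- terminal (a joint): Sprung brass terminal at the bottom of the grinder's socket: 0 = up (empty), pressed down by the stem's foot over the last 8 mm, to 0.008 m when the head's underside rests hard on the handle's top (fully home). Pushes up with 3 N at first, 8 N home. The clip catches within 2 mm of home; a clipped pack rests at 0.0045 to 0.006 m, an unclipped one is lifted off.
- flat_pack: Grey flat battery pack of the same shape without button, standing head down, 83 mm tall; leave alone. Origin at the centre of its underside.
- discs: Stack of grinding discs, 100 mm across, 12 mm high; leave alone. Origin at the centre of its underside.
- brush: Brush lying on the bench; leave alone.
- hammer: Hammer lying on the bench; leave alone.
- wrench: Wrench lying on the bench; leave alone.
- spray_can: Upright can, 54 mm across, 160 mm tall; leave alone. Origin at the centre of its underside.
- offcut: Flat steel offcut, 160 by 40 by 12 mm; leave alone. Origin at the centre of its underside.
- pack: The same pack (about 0.2 kg); origin at the middle of its stem's foot, 60 mm below pack_center, same axes. Black stem under the head: 34 (x) by 26 (y) mm, 40 mm long, lowest 10 mm rounded.
Mind the look-alikes: they are no part of the job. What is meant by the pack is not turquoise, and is the smaller of those in its own colour. What is shaped like the charger but purple is not meant.

How it is judged (in metres and radians):
On the way:
1. the pack is drawn at least 15 mm up out of the charger with its release button held in (z of pack_center in the frame of charger_mouth between 0.035 and 0.12 m and horizontal distance between pack_center and charger_mouth below 0.02 m and value of joint release above 0.003 m), for 0.1 s.
At the end, for the whole second after the job is handed in: The pack stands upright (within 0.1 rad) in the grinder's handle, its centre within 12 mm of the vice's middle seen from above, clipped: terminal held down by more than 3.5 mm and release button sprung out (less than 1 mm in), at rest (value of joint terminal above 0.0035 m and value of joint release below 0.001 m and horizontal distance between pack_center and vice_top below 0.012 m and angle between pack_center's own z axis and vertical below 0.1 rad and linear speed of pack below 0.01 m/s and velocity of joint terminal below 0.01 m/s); the robot touches nothing.
It fails at once if the pack is forced in the charger: more than 60 N between pack and charger (contact force between pack and charger above 60 N).
It fails at once if the pack is forced in the grinder: more than 60 N between the pack and the vice with its grinder (contact force between pack and vice above 60 N).
It fails at once if a bystander is moved by more than 15 mm (distance of any of flat_pack, discs, brush, hammer, wrench, spray_can, offcut from where it was at the start of the episode above 0.015 m).
It also fails if it takes over 58 s, if anything falls off the work surface, if the arm or the gripper's body presses on something with over 40 N, if the wrist force passes 120 N, or if a joint passes its speed limit or range.

## Robot

A 6-joint arm with a two-finger parallel gripper is mounted at the origin on the work surface. World frame = base frame: x ahead of the robot, y to its left, z up, the work surface at z = 0. Lengths are in mm, angles in degrees, forces in N, time in s.
With the tool pointing down it reaches from about 350 to 850 mm from the base axis. Payload 8.1 kg.
Tool frame: the origin (TCP) lies midway between the tips of the shut fingers; the grasp point (between the pads) lies 19 mm behind it; z points along the fingers, y is the line along which they close (so a half turn about z gives the same grasp; the last joint's range is limited). The gripper opens to 85 mm and grips with 20 to 120 N. Pads are 22 mm wide; open, the fingers measure 114 mm over their backs; the gripper's body (76 mm by 85 mm) begins 54 mm behind the grasp point. The pads swing forward as they close: fully open they stand 13 mm farther back than shut.
Start: joints at [-4.893, 7.471, 85.268, -0, 87.261, -4.893], TCP at [600.004, 0.022, 231.292] pointing down, gripper open.
Joint ranges: [-169.43, 169.43], [-51.17, 129.36], [1.28, 143.12], [-76.62, 256.62], [0, 156.53], [-152.29, 152.29]. Speed limits (degrees/s): [136.94, 136.94, 159.86, 180, 180, 180].

## Interface

Orientations are given as [roll, pitch, yaw] about the fixed x, y, z axes, in that order (R = Rz(yaw) Ry(pitch) Rx(roll)).
In Python, from bench import r gives the robot as it stands. The module is installed in compiled form; this text tells all that it offers.
- The arm moves only by the tool jog_arm, never from a script. Its argument "rows" is a list of rows, each a list of 2 entries, a list of its own where there are three numbers: the shift along the tool's x, y, z in mm, then the turn, a rotation vector about the tool's x, y, z in rad. A call has 1 to 10 rows; each row is the pose to reach, as a shift and turn from the pose commanded when the call began, along the tool's axes at that moment; what a row does not reach only later rows make up. A row lasts 1/10 s, in which the tool goes at most 50 mm and 8.59 degrees, less where a joint would pass 70% of its speed; a pose out of reach is approached as far as the arm can. A call with a gripper value outside its range is refused whole. "grip" is the finger opening in mm, from 0 to 85.4, set as the call begins (left out, the last holds). The fingers move at their own pace and stop on an object; "force" is the grip in N (left out, the last holds). Time passes only in rows, so rows that repeat a pose let the fingers close. It gives the time, the measured TCP pose, the force, the opening and the grip force at its end, in the units of the state.
- r.sense(): the state, without advancing time (a new reading comes with each control period).
- r.snapshot(name): name is "scene" or "side" or "wrist"; returns (picture, depth): 420x560x3 uint8, blue, green, red; 420x560 float32, mm along the optical axis (not along the pixel's ray), 0 where there is no reading.
- r.camera_params(name): a dict with "fx", "fy", "cx", "cy" (pixels), "pose" (4x4, takes a point from camera to world coordinates); the wrist camera has in their place "tool_from_camera" (4x4, takes a point from camera to tool coordinates, whose origin is the TCP and whose axes are the flange's). Camera axes: x right, y down, z forward; pixel columns grow to the right and rows downward; lengths in mm; the calibration is good to about 2 mm. A picture is of the moment at which its call begins: read the wrist's pose just before it. camera_params takes no time and is no camera call.
- r.hand_in(): hands the job in; it is judged then, once.
The state is a dict: "time": time; "joint_pos": joint angles; "qd": joint speeds; "joint_efforts": joint torques, N m; "tool_pos": TCP position; "tcp_rot": TCP orientation; "ft_force": force on the tool from outside, world axes, zero at the start; "wrist_torque": the same for the moment, N m; "finger_gap": finger opening in mm; "grip_force": force on a finger pad.
Only numpy, scipy, OpenCV 4.12 (cv2) and the standard library are available. Lean on these libraries where they do the work, as an engineer would, in place of code of your own. Each camera call takes 0.05 s, during which the arm holds its last target. There are 200 camera calls.

## Working session

There is one attempt and no reset: what is moved stays moved. The work goes in short steps, Python scripts to look and compute and a tool call to move; the robot and the scene stay as the last step left them, time stands still between calls to the robot, and variables do not carry over. Pictures are saved under pics/ and viewed, at most 10 in all, crops included, and the job is handed in when it is done.

Besides the shell and the picture viewer there is one more tool, called after ">>>" as name([rows], argument=value, ...), one row to a line, values as JSON. jog_arm: Moves the arm, as the interface text tells. Its arguments: {"type":"object","properties":{"rows":{"type":"array"},"grip":{"type":"number"},"force":{"type":"number"}},"required":["rows"]}

```bash
mkdir -p pics; cat > h.py <<'E'
import numpy as np, cv2
from bench import r
def snap(n,f):
    s=r.sense(); im,d=r.snapshot(n); cv2.imwrite('pics/%s.png'%f,im); np.save('pics/%s.npy'%f,d)
    return s,im,d
E
python3 - <<'E'
from h import *
for n in ['scene','side']:
    s,im,d=snap(n,n+'0'); p=r.camera_params(n); print(n,p['fx'],p['cx'],p['cy'],np.round(p['pose'],3).tolist())
print(r.sense())
E
```

```text
scene 401.7443582995315 279.2313392731997 218.80217964504638 [[0.117, 0.659, -0.743, 1377.392], [0.993, -0.086, 0.08, -50.113], [-0.011, -0.747, -0.665, 821.049], [0.0, 0.0, 0.0, 1.0]]
side 401.268351373858 273.5152699086238 212.52962660319218 [[0.844, -0.376, 0.383, 69.51], [-0.536, -0.589, 0.604, -718.511], [-0.001, -0.715, -0.699, 961.636], [0.0, 0.0, 0.0, 1.0]]
{'time': 0.1, 'joint_pos': array([-4.89384399e+00,  7.51183727e+00,  8.53219868e+01,  5.77614685e-04,
        8.72628643e+01, -4.89302288e+00]), 'qd': array([ 0.0233639 , -0.11915396, -0.14899996,  0.00034517, -0.01090001,
       -0.06161821]), 'joint_efforts': array([ 1.52257860e-03, -5.70947063e+01, -5.01941299e+01, -1.80579236e-04,
        8.16394575e-03,  5.26326357e-05]), 'tool_pos': array([5.99505651e+02, 6.01420039e-02, 2.30348422e+02]), 'tcp_rot': array([-1.79903713e+02, -8.82190022e-03,  8.99991434e+01]), 'ft_force': array([-0.52534053,  0.10437636,  0.28453503]), 'wrist_torque': array([ 0.00677263,  0.01550794, -0.03126837]), 'grip_force': 0.0, 'finger_gap': 85.15667529954621}
```

View pics/scene0.png

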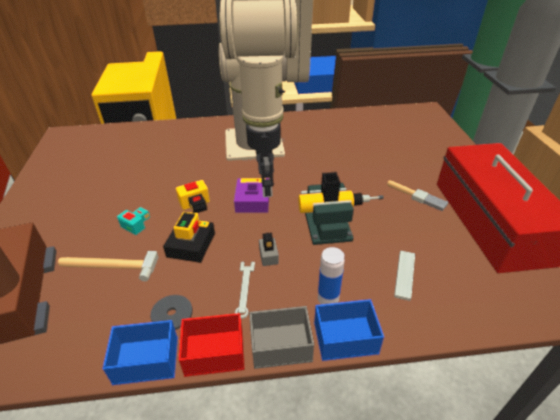

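View pics/side0.png

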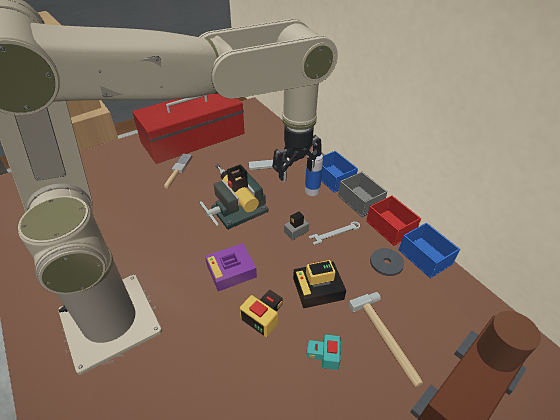

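The scene view shows the pack in the black charger at (188,225), with a look-alike yellow pack lying at (193,195). The vice and handle are at (330,195). In the side view the pack is at (320,272) and the vice at (238,190).

```bash
python3 - <<'E'
from h import *
C={}
for n in ['scene','side']:
    d=np.load(f'pics/{n}0.npy'); im=cv2.imread(f'pics/{n}0.png'); p=r.camera_params(n)
    v,u=np.mgrid[:420,:560]; P=np.stack([(u-p['cx'])/p['fx']*d,(v-p['cy'])/p['fy']*d,d,np.ones_like(d)],-1)@p['pose'].T
    C[n]=(im,P[...,:3]); np.save(f'pics/{n}P.npy',P[...,:3])
a=C['scene'][0];b=C['side'][0]
t=lambda im,x,y:cv2.resize(im[y:y+70,x:x+90],None,fx=4.2,fy=4.2,interpolation=cv2.INTER_CUBIC)
cv2.imwrite('pics/crops.png',np.vstack([np.hstack([t(a,150,200),t(a,290,165)]),np.hstack([t(b,275,245),t(b,195,155)])]))
for n,pts in [('scene',[(188,225),(190,240),(330,183),(330,215)]),('side',[(320,268),(320,285),(236,175)])]:
    for x,y in pts: print(n,x,y,C[n][1][y,x].round(0))
E
```

```text
scene 188 225 [ 562. -208.   98.]
scene 190 240 [ 566. -211.   45.]
scene 330 183 [528. 180. 174.]
scene 330 215 [569. 177.  95.]
side 320 268 [ 533. -221.   99.]
side 320 285 [ 527. -236.   44.]
side 236 175 [491. 164. 176.]
```

View pics/crops.png

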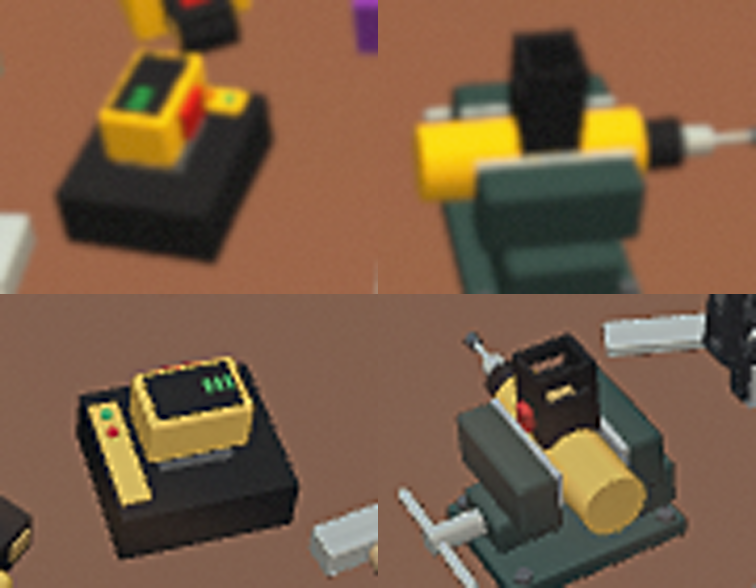

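The crops show the pack's red button facing world +y, with the pack turned slightly. They also show the open socket at the handle top. I'll fit rectangles to the clouds.

```bash
python3 - <<'E'
from h import *
for n in ['scene','side']:
    P=np.load(f'pics/{n}P.npy').reshape(-1,3)
    def fit(name,c,rad,z0,z1):
        m=(np.hypot(P[:,0]-c[0],P[:,1]-c[1])<rad)&(P[:,2]>z0)&(P[:,2]<z1); Q=P[m]
        print(n,name,m.sum(),cv2.minAreaRect(Q[:,:2].astype(np.float32)),'z',np.percentile(Q[:,2],[5,50,90,98]).round(1), 'y',Q[:,1].min().round(1),Q[:,1].max().round(1),'x',Q[:,0].min().round(1),Q[:,0].max().round(1))
    fit('packtop',(545,-213),70,92,104)
    fit('deck',(545,-213),95,40,49)
    fit('handle',(510,175),60,150,215)
    Q=P[(np.hypot(P[:,0]-510,P[:,1]-175)<60)&(P[:,2]>130)]
    print(np.histogram(Q[:,2],np.arange(130,216,4)))
    fit('jawtops',(510,175),110,108,116)
E
```

```text
scene packtop 298 ((539.464599609375, -213.17262268066406), (50.95311737060547, 71.13142395019531), 73.63420867919922) z [ 93.6  97.6  99.7 100.9] y -245.5 -186.3 x 501.4 578.1
scene deck 719 ((538.7390747070312, -216.86965942382812), (107.13566589355469, 122.01311492919922), 70.74127960205078) z [41.5 44.8 46.8 48.1] y -283.9 -148.2 x 486.1 610.8
scene handle 313 ((506.6448059082031, 186.50238037109375), (42.58846664428711, 55.62906265258789), 89.85198974609375) z [151.1 168.7 177.6 179. ] y 165.2 207.8 x 478.8 534.5
(array([24, 22, 20, 28, 22, 46, 27, 30, 32, 35, 39, 79, 25,  0,  0,  0,  0,
        0,  0,  0,  0]), array([130, 134, 138, 142, 146, 150, 154, 158, 162, 166, 170, 174, 178,
       182, 186, 190, 194, 198, 202, 206, 210, 214]))
scene jawtops 735 ((506.39276123046875, 191.44308471679688), (179.7023162841797, 131.0084228515625), 89.45868682861328) z [108.6 111.7 114.2 115.5] y 101.5 281.3 x 440.5 571.8
side packtop 354 ((535.6935424804688, -219.48817443847656), (47.297420501708984, 69.55232238769531), 71.59228515625) z [ 93.3  96.8  99.3 100.5] y -249.8 -187.9 x 497.3 573.2
side deck 792 ((535.8692016601562, -219.53900146484375), (106.61080932617188, 121.31482696533203), 70.8812026977539) z [41.5 44.8 47.5 48.7] y -287.5 -151.9 x 462.8 609.1
side handle 215 ((503.5360412597656, 184.79257202148438), (50.3945426940918, 47.19816207885742), 2.2667086124420166) z [151.3 170.5 177.8 179.7] y 160.9 209.0 x 478.2 529.4
(array([17, 20, 30, 31, 36, 29, 12, 12, 15, 35, 34, 59, 19,  0,  0,  0,  0,
        0,  0,  0,  0]), array([130, 134, 138, 142, 146, 150, 154, 158, 162, 166, 170, 174, 178,
       182, 186, 190, 194, 198, 202, 206, 210, 214]))
side jawtops 561 ((503.44891357421875, 187.7979736328125), (181.28146362304688, 127.12254333496094), 89.12459564208984) z [108.5 111.3 114.1 115.7] y 97.2 278.4 x 440.0 567.3
```

>>> jog_arm([
  [[-217, -63, -10], [0, 0, -1.239]],
  [[-217, -63, -10], [0, 0, -1.239]],
  [[-217, -63, -10], [0, 0, -1.239]],
  [[-217, -63, -10], [0, 0, -1.239]],
  [[-217, -63, -10], [0, 0, -1.239]],
  [[-217, -63, -10], [0, 0, -1.239]],
  [[-217, -63, -10], [0, 0, -1.239]],
  [[-217, -63, -10], [0, 0, -1.239]],
  [[-217, -63, -10], [0, 0, -1.239]],
  [[-217, -63, -10], [0, 0, -1.239]],
], grip=85)

```text
time: 1.1
tool_pos: [536.7, -216.9, 240.7]
tcp_rot: [180.0, -0.1, 161.0]
ft_force: [0.0, 0.6, -0.5]
finger_gap: 85.2
grip_force: 0.0
```

```bash
cat >> h.py <<'E'
from scipy.spatial.transform import Rotation as R
def wcloud(f):
    s,im,d=snap('wrist',f); p=r.camera_params('wrist')
    T=np.eye(4); T[:3,:3]=R.from_euler('xyz',s['tcp_rot'],degrees=True).as_matrix(); T[:3,3]=s['tool_pos']
    v,u=np.mgrid[:420,:560]; P=np.stack([(u-p['cx'])/p['fx']*d,(v-p['cy'])/p['fy']*d,d,np.ones_like(d)],-1)@(T@p['tool_from_camera']).T
    P=P[...,:3]; P[d==0]=np.nan; return s,im,P,T@p['tool_from_camera'],p
E
python3 - <<'E'
from h import *
s,im,P,T,p=wcloud('w1'); print(s['time'],s['tool_pos'],s['tcp_rot'],s['joint_pos'].round(1),p['fx'],p['cx'],p['cy'],p['tool_from_camera'].round(3).tolist())
Q=P.reshape(-1,3)
m=(np.hypot(Q[:,0]-537,Q[:,1]+217)<70)&(Q[:,2]>90)&(Q[:,2]<104);A=Q[m]
print(m.sum(),cv2.minAreaRect(A[:,:2].astype(np.float32)),np.percentile(A[:,2],[5,50,95]))
m=(np.hypot(Q[:,0]-537,Q[:,1]+217)<95)&(Q[:,2]>40)&(Q[:,2]<50);A=Q[m]
print(m.sum(),cv2.minAreaRect(A[:,:2].astype(np.float32)),np.percentile(A[:,2],[5,50,95]))
E
```

```text
1.1 [ 536.70513041 -216.9102375   240.73782509] [ 1.79990181e+02 -5.67806428e-02  1.61046338e+02] [-27.1   4.   87.9   0.   88.1 -98.1] 294.5696603014593 280.4535028653037 214.43687080220639 [[0.001, -0.951, -0.31, 80.213], [1.0, 0.001, -0.0, -0.209], [0.001, -0.31, 0.951, -142.354], [0.0, 0.0, 0.0, 1.0]]
3000 ((534.5804443359375, -215.61227416992188), (50.240333557128906, 68.93217468261719), 71.21591186523438) [94.42015425 97.6664759  99.24695815]
5575 ((534.728759765625, -217.85292053222656), (104.30345916748047, 120.3970718383789), 71.30812072753906) [43.61465671 45.09261461 47.47191504]
```

View pics/w1.png

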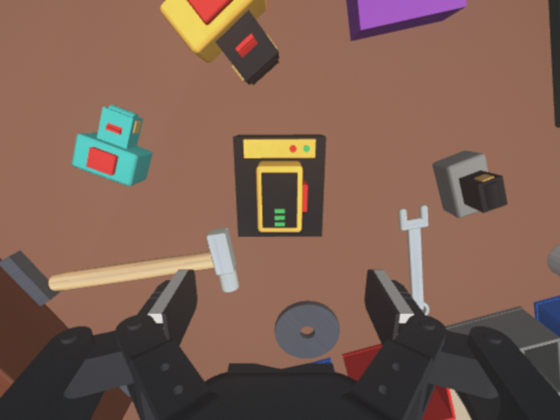

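>>> jog_arm([
  [[2, -0.5, 20], [0, 0, -0.004]],
  [[2, -0.5, 65], [0, 0, -0.004]],
  [[2, -0.5, 110], [0, 0, -0.004]],
  [[2, -0.5, 145], [0, 0, -0.004]],
  [[2, -0.5, 165], [0, 0, -0.004]],
  [[2, -0.5, 178], [0, 0, -0.004]],
  [[2, -0.5, 184], [0, 0, -0.004]],
  [[2, -0.5, 184], [0, 0, -0.004]],
  [[2, -0.5, 184], [0, 0, -0.004]],
])

```text
time: 2.05
tool_pos: [536.0, -217.3, 58.8]
tcp_rot: [-180.0, 0.1, 161.2]
ft_force: [0.4, -0.8, 0.1]
finger_gap: 85.1
grip_force: 0.0
```

>>> jog_arm([
  [[0, 0, 0], [0, 0, 0]],
  [[0, 0, 0], [0, 0, 0]],
  [[0, 0, 0], [0, 0, 0]],
  [[0, 0, 0], [0, 0, 0]],
  [[0, 0, 0], [0, 0, 0]],
  [[0, 0, 0], [0, 0, 0]],
  [[0, 0, 0], [0, 0, 0]],
  [[0, 0, 0], [0, 0, 0]],
], grip=40, force=40)

```text
time: 2.85
tool_pos: [536.1, -217.9, 59.2]
tcp_rot: [-179.9, 0.2, 161.2]
ft_force: [-1.6, -2.5, 6.8]
finger_gap: 45.8
grip_force: 42.2
```

>>> jog_arm([
  [[0, -0.3, -1], [0, 0, 0]],
  [[0, -0.3, -3], [0, 0, 0]],
  [[0, -0.3, -6], [0, 0, 0]],
  [[0, -0.3, -9], [0, 0, 0]],
  [[0, -0.3, -12], [0, 0, 0]],
])

```text
time: 3.35
tool_pos: [534.6, -216.9, 69.3]
tcp_rot: [180.0, -0.0, 161.2]
ft_force: [0.0, 0.6, -2.4]
finger_gap: 45.7
grip_force: 41.6
```

Free. I'll keep lifting straight up, well inside the checkpoint band.

>>> jog_arm([
  [[0, 0, -6], [0, 0, 0]],
  [[0, 0, -14], [0, 0, 0]],
  [[0, 0, -24], [0, 0, 0]],
  [[0, 0, -34], [0, 0, 0]],
  [[0, 0, -44], [0, 0, 0]],
  [[0, 0, -54], [0, 0, 0]],
  [[0, 0, -70], [0, 0, 0]],
  [[0, 0, -100], [0, 0, 0]],
  [[0, 0, -140], [0, 0, 0]],
  [[0, 0, -180], [0, 0, 0]],
])

```text
time: 4.35
tool_pos: [534.3, -216.8, 251.2]
tcp_rot: [180.0, -0.0, 161.2]
ft_force: [1.2, -0.7, -2.1]
finger_gap: 45.6
grip_force: 41.7
```

```bash
python3 - <<'E'
from h import *
s,im,P,T,p=wcloud('w2'); print(s['time'],s['tool_pos'],s['tcp_rot'],s['ft_force'],s['finger_gap'])
E
```

```text
4.35 [ 534.33709616 -216.83262249  251.20548533] [ 1.79993468e+02 -4.19653034e-02  1.61216199e+02] [ 1.15156151 -0.65644452 -2.06669269] 45.57314440812795
```

View pics/w2.png

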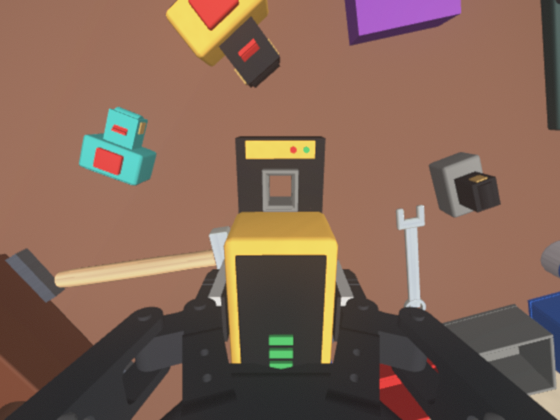

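The wrist view shows the pack upright in the fingers (columns 228–335) and the empty charger socket at (281,189). Next I'll move near the vice, about 45 mm in front of the handle, and look.

>>> jog_arm([
  [[6, 20, -10], [0, 0, -0.05]],
  [[17, 57, -20], [0, 0, -0.1]],
  [[31, 103, -20], [0, 0, -0.15]],
  [[45, 150, -20], [0, 0, -0.2]],
  [[59, 197, -20], [0, 0, -0.25]],
  [[73, 244, -20], [0, 0, -0.3]],
  [[87, 291, -20], [0, 0, -0.328]],
  [[100, 337, -20], [0, 0, -0.328]],
  [[110, 371, -20], [0, 0, -0.328]],
  [[115, 386, -20], [0, 0, -0.328]],
])

```text
time: 5.4
tool_pos: [549.7, 188.7, 270.0]
tcp_rot: [179.9, 0.0, -179.8]
ft_force: [0.5, -0.4, -1.9]
finger_gap: 45.4
grip_force: 41.8
```

>>> jog_arm([
  [[0, 0, 0], [0, 0, 0]],
  [[0, 0, 0], [0, 0, 0]],
  [[0, 0, 0], [0, 0, 0]],
])

```text
time: 5.7
tool_pos: [550.4, 184.0, 269.5]
tcp_rot: [-180.0, 0.0, 179.9]
ft_force: [0.0, 0.2, -1.3]
finger_gap: 45.6
grip_force: 41.8
```

```bash
python3 - <<'E'
from h import *
s,im,P,T,p=wcloud('w3'); print(s['time'],s['tool_pos'],s['tcp_rot'],s['ft_force'],s['finger_gap'],s['joint_pos'].round(1))
np.save('pics/w3P.npy',P)
Tt=T@np.linalg.inv(p['tool_from_camera']); L=(P-Tt[:3,3])@Tt[:3,:3]; Q=L.reshape(-1,3)
m=(Q[:,2]<-34)&(Q[:,2]>-44)&(abs(Q[:,1])<45)&(abs(Q[:,0])<60);A=Q[m]
print('headtop tool',m.sum(),cv2.minAreaRect(A[:,:2].astype(np.float32)),np.percentile(A[:,2],[5,50,95]), A.min(0),A.max(0))
W=P.reshape(-1,3)
h=(np.hypot(W[:,0]-505,W[:,1]-186)<45)&(W[:,2]>165)&(W[:,2]<185);A=W[h]
print('handle',h.sum(),np.percentile(A[:,2],[5,25,50,75,95]));A=A[(A[:,2]>173)]
print(len(A),cv2.minAreaRect(A[:,:2].astype(np.float32)))
cv2.imwrite('pics/w3b.png',cv2.resize(im[40:340,130:430],None,fx=2,fy=2,interpolation=cv2.INTER_CUBIC))
E
```

```text
5.7 [550.44643123 184.03230771 269.53039306] [-1.79970801e+02  9.13948504e-03  1.79932413e+02] [ 0.01376406  0.17704626 -1.33104561] 45.550042717050374 [ 13.4   3.7  85.3  -0.   91.  -76.5]
headtop tool 14691 ((5.292579650878906, 1.6416587829589844), (81.02952575683594, 62.28196334838867), 89.51756286621094) [-40.17678063 -38.67972083 -35.74244651] [-26.04967613 -38.89517527 -43.9931699 ] [ 36.41704238  42.14112015 -34.00080063]
handle 1844 [168.62729058 175.60763957 176.93837923 177.64754871 178.44487405]
1650 ((502.2640075683594, 185.42501831054688), (48.973594665527344, 41.40531539916992), 0.06984531879425049)
```

View pics/w3b.png

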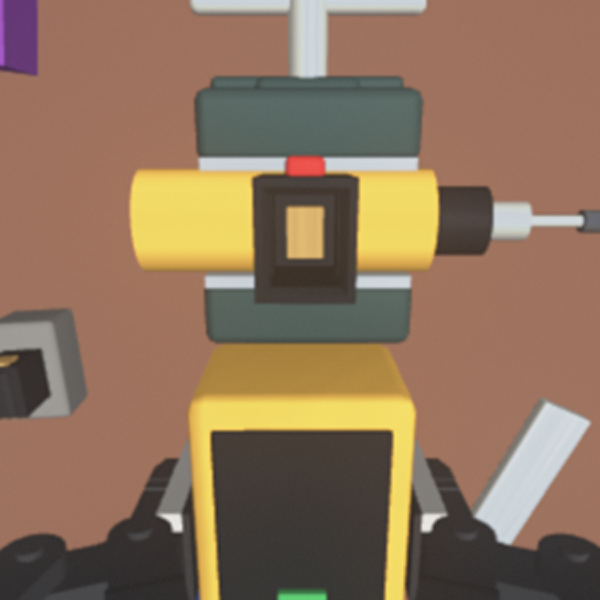

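The view shows the handle top at full-image columns 257–308 and rows 127–191, aligned with the image axes. The pack is centred at column 281. I'll refine the pack and handle offsets in tool x using the front face and the charger collar.

```bash
python3 - <<'E'
from h import *
p=r.camera_params('wrist')
def L(f):
    d=np.load(f'pics/{f}.npy'); v,u=np.mgrid[:420,:560]
    return (np.stack([(u-p['cx'])/p['fx']*d,(v-p['cy'])/p['fy']*d,d,np.ones_like(d)],-1)@p['tool_from_camera'].T)[...,:3]
for f in ['w2','w3']:
    X=L(f); F=X[:,250:310].reshape(-1,3); F=F[(F[:,0]>20)&(F[:,0]<45)&(F[:,2]>-32)&(F[:,2]<0)]
    print(f,'front x',len(F),np.percentile(F[:,0],[10,50,90]).round(2),'bottom z',F[:,2].max())
    H=X[150:420,200:360]; im=cv2.imread(f'pics/{f}.png')[150:420,200:360]
    m=(H[...,2]<-30)&(im[...,2]>120)&(im[...,0]<120)&(im[...,1]>90); Y=H[m]; Y=Y[(Y[:,2]<-36)]
    print(' yellow top y',Y[:,1].min(),Y[:,1].max(),'x',Y[:,0].min(),Y[:,0].max())
X=L('w2').reshape(-1,3); zt=251.2
C=X[(abs(X[:,0])<60)&(abs(X[:,1])<60)&(abs(zt-X[:,2]-57)<5)]; print('collar',len(C),cv2.minAreaRect(C[:,:2].astype(np.float32)))
C=X[(abs(X[:,0])<80)&(abs(X[:,1])<70)&(abs(zt-X[:,2]-45)<4)]; print('deck',cv2.minAreaRect(C[:,:2].astype(np.float32)),C.max(0))
X=L('w3').reshape(-1,3)
C=X[(abs(X[:,0]-48)<40)&(abs(X[:,1]-1)<40)&(abs(269.5-X[:,2]-177)<3.5)]; print('handle',len(C),cv2.minAreaRect(C[:,:2].astype(np.float32)),np.median(C[:,2]), C.min(0),C.max(0))
C=X[(abs(X[:,0]-48)<100)&(abs(X[:,1]-1)<100)&(abs(269.5-X[:,2]-112)<4)]; print('jaws',len(C),cv2.minAreaRect(C[:,:2].astype(np.float32)),C.min(0),C.max(0))
E
```

```text
w2 front x 1358 [35.65 35.92 36.18] bottom z -0.9314108799241012
 yellow top y -24.650282514760956 29.26450308508398 x -24.717731984194785 80.23645464322577
w3 front x 1357 [35.63 35.92 36.19] bottom z -1.040339828514476
 yellow top y -29.023128621616152 29.61405300256611 x -24.38700155491611 80.23645464322577
collar 777 ((-0.5096645355224609, -0.8867626190185547), (40.75578689575195, 49.97257995605469), 89.28522491455078)
deck ((14.292152404785156, -0.745086669921875), (104.20343017578125, 89.56120300292969), 89.91182708740234) [ 59.12565541  51.37453502 209.13348762]
handle 1640 ((48.198951721191406, 1.3830718994140625), (41.405067443847656, 48.97358703613281), 89.86117553710938) 92.44045241662778 [ 23.71571834 -19.32902386  90.19608995] [72.67246104 22.1107532  95.99290237]
jaws 9279 ((48.29712677001953, 6.220184326171875), (180.0349578857422, 126.1307144165039), 89.92476654052734) [-14.83388955 -83.82374413 153.51063559] [111.37581879  96.24717293 161.49816666]
```

>>> jog_arm([
  [[15, 1.8, 0], [0, 0, 0]],
  [[35, 1.8, 0], [0, 0, 0]],
  [[47.3, 1.8, 0], [0, 0, 0]],
  [[47.3, 1.8, 15], [0, 0, 0]],
  [[47.3, 1.8, 32], [0, 0, 0]],
  [[47.3, 1.8, 42], [0, 0, 0]],
  [[47.3, 1.8, 46], [0, 0, 0]],
  [[47.3, 1.8, 46], [0, 0, 0]],
  [[47.3, 1.8, 46], [0, 0, 0]],
])

```text
time: 6.65
tool_pos: [503.4, 187.1, 223.7]
tcp_rot: [180.0, 0.0, 180.0]
ft_force: [0.6, 0.7, -1.8]
finger_gap: 45.9
grip_force: 41.8
```

```bash
python3 - <<'E'
from h import *
s,im,P,T,p=wcloud('w4'); print(s['time'],s['tool_pos'],s['tcp_rot'],s['ft_force'],s['finger_gap'],s['grip_force'])
a,ia,_=snap('scene','s4'); b,ib,_=snap('side','d4')
t=lambda im,x,y:cv2.resize(im[y:y+90,x:x+90],(390,390),interpolation=cv2.INTER_CUBIC)
cv2.imwrite('pics/c4.png',np.hstack([t(ia,285,130),t(ib,195,125)]))
E
```

```text
6.65 [503.40806903 187.0892166  223.7170381 ] [1.79991978e+02 3.26768687e-02 1.79995013e+02] [ 0.60959439  0.74666455 -1.75786461] 45.94160828675325 41.82887747883797
```

View pics/c4.png

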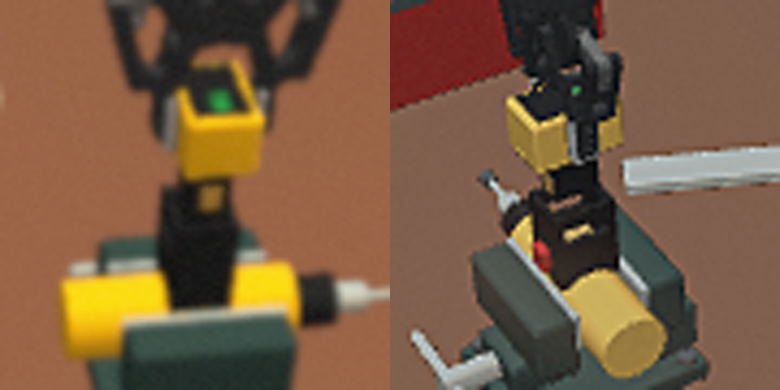

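The stem is poised over the socket. The y reading may be wobbling, so I'll settle and check it.

>>> jog_arm([
  [[0, 0, 0], [0, 0, 0]],
  [[0, 0, 0], [0, 0, 0]],
  [[0, 0, 0], [0, 0, 0]],
  [[0, 0, 0], [0, 0, 0]],
  [[0, 0, 0], [0, 0, 0]],
  [[0, 0, 0], [0, 0, 0]],
])

```text
time: 7.4
tool_pos: [502.9, 187.2, 223.3]
tcp_rot: [180.0, -0.0, -180.0]
ft_force: [0.6, -0.1, -1.6]
finger_gap: 45.3
grip_force: 41.8
```

```bash
python3 - <<'E'
from h import *
for i in range(3):
    s,im,P,T,p=wcloud('w5'); print(s['time'],s['tool_pos'],s['qd'].round(2))
p=r.camera_params('wrist'); X=(P-s['tool_pos'])*[-1,1,-1]; X=X.reshape(-1,3)
zt=s['tool_pos'][2]
C=X[(abs(X[:,0])<110)&(abs(X[:,1]-1)<100)&(abs(zt-X[:,2]-112)<4)]; print('jaws',len(C),C.min(0),C.max(0))
C=X[(abs(X[:,0])<40)&(abs(X[:,1]-1)<40)&(abs(zt-X[:,2]-177)<3)]; print('handle',len(C),C.min(0),C.max(0))
E
```

```text
7.4 [502.94082277 187.19822505 223.29863905] [-0.05  0.05  0.03  0.01 -0.03  0.02]
7.45 [502.92916666 187.17137267 223.24476803] [-0.01  0.01  0.07 -0.07 -0.01  0.03]
7.5 [502.94977909 187.17830598 223.28277007] [ 0.06 -0.02 -0.1  -0.05  0.02  0.02]
jaws 7755 [-30.54307202 -86.98481501 107.28381827] [ 63.86651423  93.1631686  115.28147387]
handle 493 [ 20.67546049 -22.46122079  43.93226343] [26.01964551 19.03183333 49.22341874]
```

>>> jog_arm([
  [[0.3, -1.4, 0], [0, 0, 0]],
  [[0.3, -1.4, 0], [0, 0, 0]],
  [[0.3, -1.4, 2], [0, 0, 0]],
  [[0.3, -1.4, 4], [0, 0, 0]],
  [[0.3, -1.4, 6], [0, 0, 0]],
  [[0.3, -1.4, 8], [0, 0, 0]],
  [[0.3, -1.4, 10], [0, 0, 0]],
  [[0.3, -1.4, 12], [0, 0, 0]],
  [[0.3, -1.4, 12], [0, 0, 0]],
  [[0.3, -1.4, 12], [0, 0, 0]],
])

```text
time: 8.55
tool_pos: [502.6, 185.8, 211.3]
tcp_rot: [-180.0, -0.0, -180.0]
ft_force: [-1.1, 0.8, -2.1]
finger_gap: 45.6
grip_force: 41.8
```

>>> jog_arm([
  [[0, 0, 2], [0, 0, 0]],
  [[0, 0, 4], [0, 0, 0]],
  [[0, 0, 6], [0, 0, 0]],
  [[0, 0, 8], [0, 0, 0]],
  [[0, 0, 10], [0, 0, 0]],
  [[0, 0, 12], [0, 0, 0]],
  [[0, 0, 14], [0, 0, 0]],
  [[0, 0, 14], [0, 0, 0]],
])

```text
time: 9.35
tool_pos: [502.5, 185.7, 196.9]
tcp_rot: [-180.0, -0.0, -180.0]
ft_force: [-0.2, 0.1, -2.5]
finger_gap: 45.3
grip_force: 41.8
```

>>> jog_arm([
  [[0, 0, 2], [0, 0, 0]],
  [[0, 0, 4], [0, 0, 0]],
  [[0, 0, 6], [0, 0, 0]],
  [[0, 0, 8], [0, 0, 0]],
  [[0, 0, 10], [0, 0, 0]],
  [[0, 0, 12], [0, 0, 0]],
  [[0, 0, 12], [0, 0, 0]],
])

```text
time: 10.05
tool_pos: [502.7, 185.8, 185.5]
tcp_rot: [180.0, 0.0, -180.0]
ft_force: [-1.7, 0.5, 2.4]
finger_gap: 45.8
grip_force: 42.2
```

>>> jog_arm([
  [[0, 0, 1], [0, 0, 0]],
  [[0, 0, 2], [0, 0, 0]],
  [[0, 0, 3], [0, 0, 0]],
  [[0, 0, 4], [0, 0, 0]],
  [[0, 0, 4.5], [0, 0, 0]],
  [[0, 0, 4.5], [0, 0, 0]],
])

```text
time: 10.65
tool_pos: [502.8, 185.8, 180.9]
tcp_rot: [180.0, 0.0, -180.0]
ft_force: [-2.4, -0.4, 5.3]
finger_gap: 45.2
grip_force: 42.5
```

>>> jog_arm([
  [[0, 0, 0.5], [0, 0, 0]],
  [[0, 0, 1], [0, 0, 0]],
  [[0, 0, 1], [0, 0, 0]],
])

```text
time: 10.95
tool_pos: [502.8, 185.8, 180.0]
tcp_rot: [180.0, 0.0, -180.0]
ft_force: [-1.7, -0.9, 4.9]
finger_gap: 45.4
grip_force: 42.6
```

>>> jog_arm([
  [[0, 0, 0.5], [0, 0, 0]],
  [[0, 0, 1], [0, 0, 0]],
  [[0, 0, 1], [0, 0, 0]],
])

```text
time: 11.25
tool_pos: [502.9, 185.8, 179.9]
tcp_rot: [180.0, 0.0, -180.0]
ft_force: [-5.2, -1.7, 10.6]
finger_gap: 45.6
grip_force: 43.3
```

>>> jog_arm([
  [[0, 0, 0.4], [0, 0, 0]],
  [[0, 0, 0.7], [0, 0, 0]],
  [[0, 0, 0.7], [0, 0, 0]],
])

```text
time: 11.55
tool_pos: [502.9, 185.8, 179.9]
tcp_rot: [180.0, 0.1, -180.0]
ft_force: [-7.5, -2.2, 14.7]
finger_gap: 45.0
grip_force: 43.8
```

Hard stop reached with about 15 N of press, so the pack is home. I'll open slowly so the button springs out while the pads still steady the pack.

>>> jog_arm([
  [[0, 0, 0], [0, 0, 0]],
  [[0, 0, 0], [0, 0, 0]],
  [[0, 0, 0], [0, 0, 0]],
], grip=48, force=20)

```text
time: 11.85
tool_pos: [503.2, 186.3, 179.2]
tcp_rot: [179.9, 0.1, -180.0]
ft_force: [-3.6, 0.4, 9.4]
finger_gap: 48.2
grip_force: 6.7
```

>>> jog_arm([
  [[0, 0, 0], [0, 0, 0]],
  [[0, 0, 0], [0, 0, 0]],
  [[0, 0, 0], [0, 0, 0]],
], grip=49.5)

```text
time: 12.15
tool_pos: [503.3, 186.6, 179.0]
tcp_rot: [179.9, 0.1, -180.0]
ft_force: [-0.1, 2.3, 5.8]
finger_gap: 49.7
grip_force: 4.6
```

Spring-held grip is down to 4.6 N, so the button is nearly out and the tooth should be caught. Opening fully.

>>> jog_arm([
  [[0, 0, 0], [0, 0, 0]],
  [[0, 0, 0], [0, 0, 0]],
  [[0, 0, 0], [0, 0, 0]],
  [[0, 0, 0], [0, 0, 0]],
  [[0, 0, 0], [0, 0, 0]],
  [[0, 0, 0], [0, 0, 0]],
], grip=85)

```text
time: 12.75
tool_pos: [502.6, 185.7, 178.0]
tcp_rot: [-180.0, -0.0, -180.0]
ft_force: [0.3, 0.5, 0.1]
finger_gap: 85.4
grip_force: 0.0
```

```bash
python3 - <<'E'
from h import *
s,im,P,T,p=wcloud('w6'); print(s['time'],s['tool_pos'],s['ft_force'],s['finger_gap'])
X=((P-T[:3,3])@np.eye(3)); W=P[200:400,240:320].reshape(-1,3); W=W[(abs(W[:,0]-502)<30)&(W[:,2]>190)&(W[:,2]<240)]
print(len(W),np.percentile(W[:,2],[5,50,95]))
E
```

```text
12.75 [502.60818516 185.73056237 177.95794228] [0.29988105 0.53245433 0.07842147] 85.4111585830816
8515 [220.41174078 221.5253148  222.80322476]
```

The head top is about 2.9 mm above hard home, so the terminal is at about 5 mm, consistent with being clipped. Retracting straight up and checking again.

>>> jog_arm([
  [[0, 0, -5], [0, 0, 0]],
  [[0, 0, -15], [0, 0, 0]],
  [[0, 0, -30], [0, 0, 0]],
  [[0, 0, -60], [0, 0, 0]],
  [[0, 0, -100], [0, 0, 0]],
  [[0, 0, -120], [0, 0, 0]],
  [[0, 0, -120], [0, 0, 0]],
  [[0, 0, -120], [0, 0, 0]],
])

```text
time: 13.6
tool_pos: [503.1, 185.9, 299.4]
tcp_rot: [180.0, 0.1, -180.0]
ft_force: [-0.3, 0.7, -0.8]
finger_gap: 84.8
grip_force: 0.0
```

```bash
python3 - <<'E'
from h import *
s,im,P,T,p=wcloud('w7'); print(s['time'],s['tool_pos'],s['ft_force'])
W=P.reshape(-1,3); W=W[(abs(W[:,0]-502)<50)&(abs(W[:,1]-185)<40)&(W[:,2]>205)&(W[:,2]<240)]
print(len(W),np.percentile(W[:,2],[5,50,95]),cv2.minAreaRect(W[:,:2].astype(np.float32)))
a,ia,_=snap('scene','s7'); b,ib,_=snap('side','d7')
t=lambda im,x,y:cv2.resize(im[y:y+90,x:x+90],(390,390),interpolation=cv2.INTER_CUBIC)
cv2.imwrite('pics/c7.png',np.hstack([t(ia,285,130),t(ib,195,125)]))
E
```

```text
13.6 [503.07153198 185.92413876 299.43982898] [-0.3204946   0.65393538 -0.84635299]
4964 [211.43622913 220.87544626 222.64612303] ((501.18341064453125, 191.2113037109375), (69.8521499633789, 51.695369720458984), 0.1415882110595703)
```

View pics/c7.png

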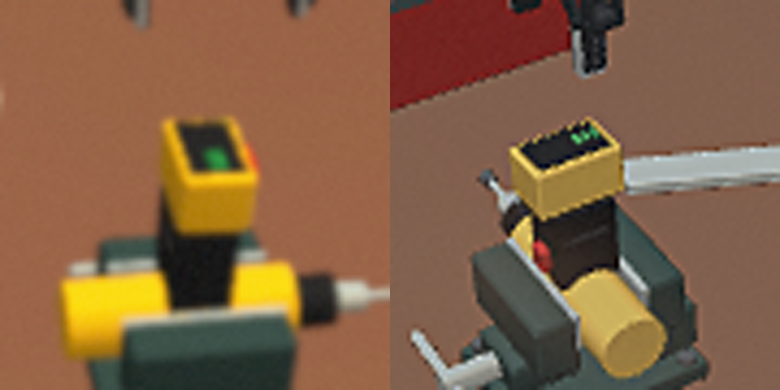

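The pack sits upright on the handle with the button out and its height steady at about 221 mm. Handing in.

```bash
python3 -c "
from bench import r
print(r.hand_in())"
```

```text
the job is handed in; nothing more can be done
None
```

The pack is in the grinder's handle: it was drawn from the charger with its button held in and pressed gently home. It stayed clipped after release by the camera height check (terminal about 5 mm down, button out), and the job was handed in at about 14 s; no verdict came back.

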